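# Set the locating pin and hold the frame clamp open

## Robot

A 7-joint arm with a two-finger parallel gripper is mounted at the origin on the work surface. World frame = base frame: x ahead of the robot, y to its left, z up, the work surface at z = 0. Lengths are in m, angles in rad, forces in N, time in s.
With the tool pointing down it reaches from about 0.4 to 0.85 m from the base axis. Payload 10.4 kg.
Tool frame: the origin (TCP) lies at the very end of the fingers, on their centre line; the grasp point (between the pads) lies 19 mm behind it; x points along the fingers, z is the direction in which the jaws open and shut, and the axes are right-handed (so a half turn about x gives the same grasp; the last joint's range is limited). The gripper opens to 85 mm and grips with 20 to 120 N. Pads are 22 mm wide; open, the fingers measure 114 mm over their backs; the gripper's body (76 mm by 85 mm) begins 54 mm behind the grasp point. The pads swing forward as they close: fully open they stand 13 mm farther back than shut.
Start: joints at [-1.145, 0.332, -0.065, 1.46, 0.022, 1.35, -0.088], TCP at [0.271, 0.563, 0.231] pointing down, gripper open.
Joint ranges: [-2.6, 2.6], [-0.5, 2.12], [-1.47, 1.34], [0.16, 2.42], [-1.27, 4.41], [0.06, 2.06], [-2.6, 2.6]. Speed limits (rad/s): [2.22, 2.22, 2.79, 2.79, 3.14, 3.14, 3.14].

## Interface

Orientations are given as a unit quaternion [x, y, z, w].
In Python, from workcell import telemetry, viewer, manip, spot_in, mark_of gives the robot as it stands. The module is installed in compiled form; this text tells all that it offers.
- The arm moves only by the shell command python3 -m crank 'ROWS' [FORCE]. ROWS is JSON, a list of rows, each a list of 3 entries, a list of its own where there are three numbers: the closure, from 0 (fully open) to 1 (shut), then the shift along the world's x, y, z in cm, then the turn, a rotation vector about the world's x, y, z in rad. A call has 1 to 12 rows; each row shifts and turns the commanded pose from where the row before left it; what a row does not reach is not made up. A row lasts 1/12 s, in which the tool goes at most 41.7 mm and 7.16 degrees, less where a joint would pass 70% of its speed; a pose out of reach is approached as far as the arm can. A call with a gripper value outside its range is refused whole. The fingers move at their own pace and stop on an object; FORCE is the grip in N (left out, the last holds). Time passes only in rows, so rows that do not move let the fingers close. It gives the time, the measured TCP pose, the force and the opening at its end, in the units of the state.
- telemetry.get_obs(): the state, without advancing time (a new reading comes with each control period).
- viewer.camera(name): name is "scene" or "top" or "wrist"; returns a dict with "frame" (420x560x3 uint8, red, green, blue), "intrinsics" (3x3 intrinsics, pixels), "k1" (the pictures are not rectified: a ray, as slopes to the right and down, at radius r is drawn at 1 + k1 r^2 times it, then the intrinsics apply), "cam_to_world" (4x4, takes a point from camera to world coordinates). Camera axes: x right, y up, looking along -z (the intrinsics and any distortion apply to the point x, -y, -z); pixel columns grow to the right and rows downward; lengths in m; the calibration is good to about 2 mm. A picture is of the moment at which its call begins. There is no depth.
- manip.hand_in(): hands the job in, once; it reports no verdict.
Trained networks look in a picture, given as the dict that the camera call returned (one of the last four; its "shot" number tells which), for a name from the list of things; names that differ only in an ending like _2 or _b are one class to them, and where a whole thing is asked for, a point or a joint stands for the part that bears it (a point fixed in the world has none). Each returns a list of dicts, best first, with "conf" (0 to 1); they miss things now and then, are a little off and sometimes report something else, mostly with a low value. They report only what shows in the picture. A call takes as long as a camera call.
- spot_in(thing, picture): "location" ([x, y, z] in m, in the coordinates of the camera as it stood for that picture, good to about 4 mm: the middle of the surface that is visible of it).
- mark_of(thing, picture): "location" ([x, y, z] in m, in the coordinates of the camera as it stood for that picture, good to about 4 mm: a listed point, or the origin of a listed thing).
The state is a dict: "clock": time; "joint_pos": joint angles; "joint_velocities": joint speeds; "tau": joint torques, N m; "position": TCP position; "ee_rot": TCP orientation; "ft_force": force on the tool from outside, world axes, zero at the start; "torque": the same for the moment, N m; "grip_width": opening from 0.0 (shut) to 1.0 (fully open).
Only numpy, scipy, OpenCV 4.12 (cv2) and the standard library are available. Lean on these libraries where they do the work, as an engineer would, in place of code of your own. Each camera call takes 0.05 s, during which the arm holds its last target. There are 200 camera calls.

## Task

Get the frame mount ready to take a racquet: lift the brass pin punch out of the wooden tool block and stand it upright in the round socket cup of the iron mount, lowering it right to the bottom (do not drop it in) and letting go of it. Then take the spring-loaded crank by its upright wooden handle, swing it forward against its spring until the arm meets its stop, and finish while still holding it there: do not let go of the handle. Leave the reamer standing in the block.

Things in the scene. Friction and masses are not known exactly. Their poses are not given: they have to be found in the camera images.
- punch: brass pin punch, 130 mm long, about 180 g, standing upright in one of the tool block's two holes (at random). Origin: centre of its lower tip, z up along it. Shank 12 mm diameter from 0 to 55 mm (lowest 8 mm tapers to 7 mm), then a round 18 mm grip from 60 to 122 mm, then a 21 mm head
- reamer: steel reamer with a dark wooden T crossbar (70 mm long, 18 mm thick) on top, 112 mm tall, standing upright in the other hole of the block; stays there. Origin: centre of its lower tip
- socket_floor (a point): centre of the floor of the round socket cup on the mount's base: a fixed upright iron cup, 42 to 46 mm outside, 16 mm bore, open upward, 40 mm deep (its mouth is 40 mm above this point); nothing higher stands within 80 mm of it
- pivot (a point): point on the vertical axis of the crank, at mid-height of its arm (70 mm above the bench). The iron mount is fixed, its place and yaw vary. The crank is a level iron arm, 18 mm wide and 12 mm thick, with its hub on this axis (top of hub and nut 90 mm above the bench)
- crank_handle: upright wooden handle on the outer end of the crank arm, a cylinder 20 mm in diameter, 64 mm tall, 100 mm out from the pivot axis. Origin: centre of its lower end, 76 mm above the bench (top at 140 mm); z up. It spins freely about its own axis, like a crank grip. Nothing near it is higher than 90 mm
- crank (a joint): crank angle, rad: 0 at rest (its spring keeps it there), growing as the arm swings counter-clockwise seen from above (handle moving away from the robot), 1.10 at the stop, the arm then against a short upright iron lug. The spring pushes back with about 2.3 N at the handle at rest, 7.2 N at the stop, and swings the crank back if let go
- block: pale wooden tool block, 60 x 150 mm, 50 mm high, fixed; holds the punch and the reamer upright. Origin: centre of its underside; its two holes, 16 mm wide and 40 mm deep, lie at y = -45 and +45 mm

How it is judged:
By the outcome, as a careful person would: the job done as asked, in the order asked, and still so for the second after the job is handed in, while the arm keeps its last pose, push and grip.
It also fails if it takes over 64 s, if anything falls off the work surface, if the arm or the gripper's body presses on something with over 40 N, if the wrist force passes 120 N, or if a joint passes its speed limit or range.

## Working session

There is one attempt and no reset: what is moved stays moved. The work goes in short steps, Python scripts to look and compute and a shell command to move; the robot and the scene stay as the last step left them, time stands still between calls to the robot, and variables do not carry over. Pictures are saved under pics/ and viewed, about 8 in all and at most 12, crops included, and the job is handed in when it is done.

```bash
mkdir -p pics; cat > h.py <<'E'
import numpy as np, cv2
from workcell import telemetry, viewer, manip, spot_in, mark_of
def w(pic,p): M=np.array(pic["cam_to_world"]); return (M@np.r_[p,1])[:3]
def px(pic,P):
    M=np.linalg.inv(np.array(pic["cam_to_world"])); c=(M@np.r_[P,1])[:3]
    s=np.array([c[0],-c[1]])/-c[2]; s=s*(1+pic["k1"]*(s@s)); K=np.array(pic["intrinsics"])
    return (K@np.r_[s,1])[:2]
def ray(pic,u,v):
    K=np.array(pic["intrinsics"]); d=np.linalg.inv(K)@[u,v,1]; d=d[:2]; s=d.copy()
    for _ in range(20): s=d/(1+pic["k1"]*(s@s))
    M=np.array(pic["cam_to_world"]); return M[:3,3], M[:3,:3]@np.array([s[0],-s[1],-1])
def atz(pic,u,v,z):
    o,d=ray(pic,u,v); return o+d*(z-o[2])/d[2]
def save(pic,n): cv2.imwrite("pics/"+n+".png",pic["frame"][:,:,::-1])
E
python3 - <<'E'
from h import *
np.set_printoptions(precision=4,suppress=True)
o=telemetry.get_obs(); print(o["clock"],o["position"],o["ee_rot"],o["grip_width"])
ims=[]
for c in ["scene","top","wrist"]:
    p=viewer.camera(c); ims.append(p["frame"]); print(c,np.array(p["cam_to_world"])[:3,3],p["k1"]); save(p,c+"0")
    for t in ["punch","reamer","socket_floor","pivot","crank_handle","block"]:
        for r in mark_of(t,p)[:2]: print(t,round(r["conf"],2),w(p,r["location"]),px(p,w(p,r["location"])))
E
```

```text
0.0 [0.271  0.5627 0.2305] [-0.3765  0.5992  0.3759  0.5983] 0.9983075063973721
scene [1.3035 0.2132 0.7127] -0.06030471808490974
socket_floor 0.92 [0.4957 0.0086 0.0192] [262.1156 235.1899]
pivot 0.81 [ 0.5256 -0.12    0.0647] [194.254  218.8858]
crank_handle 0.54 [ 0.5048 -0.2205  0.076 ] [149.451  202.3018]
block 0.7 [0.5218 0.2558 0.004 ] [383.9758 265.4529]
top [0.4176 0.0591 0.906 ] -0.09277947971812087
punch 0.55 [0.5121 0.2114 0.0111] [215.6234 213.8266]
reamer 0.66 [0.5222 0.2954 0.0106] [180.2508 208.6218]
socket_floor 0.62 [0.4906 0.0073 0.0266] [303.592  224.8369]
pivot 0.8 [ 0.5299 -0.1214  0.0673] [363.7551 206.9136]
crank_handle 0.63 [ 0.504  -0.2167  0.0776] [408.248 219.386]
block 0.75 [0.5219 0.2538 0.004 ] [198.4133 209.5442]
wrist [0.2039 0.5957 0.3736] 0.003189809795949733
```

```bash
python3 - <<'E'
import cv2,numpy as np
a=cv2.imread("pics/scene0.png")[120:330,110:450]; b=cv2.imread("pics/top0.png")[120:300,150:450]
a=cv2.resize(a,(486,300),interpolation=3); a=cv2.resize(a,(486,300)); b=cv2.resize(b,(500,300),interpolation=3)
cv2.imwrite("pics/m1.png",np.vstack([cv2.copyMakeBorder(a,0,0,0,14,0),b]))
E
```

```text
(no output)
```

View pics/m1.png

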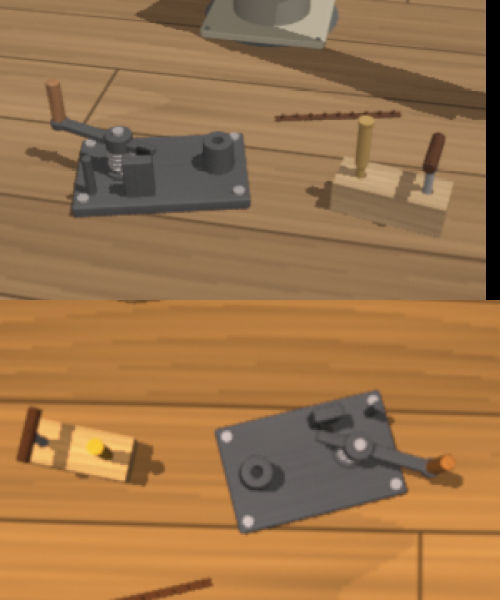

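Top view: the punch head is at about (209,208), with the reamer in the +y hole. The cup is at about (304,224), the hub at (365,207) and the handle top at (415,217). I'll refine these next.

```bash
python3 - <<'E'
from h import *
from scipy.spatial.transform import Rotation as R
np.set_printoptions(precision=4,suppress=True)
o=telemetry.get_obs(); print(R.from_quat(o["ee_rot"]).as_matrix())
p=viewer.camera("top"); f=cv2.cvtColor(p["frame"],cv2.COLOR_RGB2HSV)
print(f[205:212:2,206:212:2].tolist(), f[215:219:2,413:418:2].tolist())
print("head",atz(p,208.8,208.2,.14),"handle top",atz(p,415,217.5,.14),"cup mouth",atz(p,304.2,223.8,.06),"hub",atz(p,366,207.5,.09))
s=cv2.imread("pics/scene0.png")
p2=viewer.camera("scene")
# ray-crossing, scene tops: crop scale 486/340=1.43
for n,u,v,z in [("head",366,120,.14),("handle",54,85,.14),("cup",219,139,.06),("hub",118,131,.09)]:
    print(n,atz(p2,110+u/1.4294,120+v/1.4286,z))
for pic in (p,p2):
  for t in ["punch","socket_floor","pivot","crank_handle"]:
    for r in mark_of(t,pic)[:1]: print(t,round(r["conf"],2),w(pic,r["location"]))
    for r in spot_in(t,pic)[:1]: print(' spot',t,round(r["conf"],2),w(pic,r["location"]))
E
```

```text
[[ 0.     -0.901   0.4339]
 [ 0.0001  0.4339  0.901 ]
 [-1.      0.      0.0001]]
[[[23, 198, 247], [23, 199, 247], [21, 187, 244]], [[23, 199, 247], [23, 196, 247], [22, 197, 248]], [[23, 196, 247], [23, 199, 247], [21, 201, 248]], [[23, 200, 246], [21, 202, 246], [19, 204, 221]]] [[[14, 181, 113], [14, 185, 182], [14, 187, 213]], [[13, 184, 122], [14, 186, 210], [14, 186, 215]]]
head [0.5094 0.2037 0.14  ] handle top [ 0.5016 -0.2098  0.14  ] cup mouth [0.4901 0.008  0.06  ] hub [ 0.5258 -0.1213  0.09  ]
head [0.5151 0.2079 0.14  ]
handle [ 0.5161 -0.2089  0.14  ]
cup [0.4888 0.0103 0.06  ]
hub [ 0.5353 -0.1174  0.09  ]
punch 0.7 [0.5149 0.2083 0.0141]
 spot punch 0.45 [0.5081 0.209  0.1404]
 spot socket_floor 0.77 [ 0.5067 -0.0746  0.0233]
pivot 0.73 [ 0.5327 -0.122   0.068 ]
 spot pivot 0.84 [ 0.5112 -0.0716  0.018 ]
crank_handle 0.67 [ 0.505  -0.2171  0.0816]
 spot crank_handle 0.44 [ 0.5043 -0.2085  0.137 ]
 spot punch 0.68 [0.5193 0.2079 0.107 ]
socket_floor 0.81 [0.4948 0.0097 0.0217]
 spot socket_floor 0.79 [ 0.5408 -0.071   0.0149]
pivot 0.94 [ 0.5255 -0.1244  0.0671]
 spot pivot 0.96 [ 0.5376 -0.0745  0.0173]
crank_handle 0.78 [ 0.509  -0.2198  0.0704]
 spot crank_handle 0.54 [ 0.5127 -0.2168  0.1123]
```

```bash
python3 -m crank '[[0,[2,-2.97,0],[0,0,-0.103]],[0,[2,-2.97,0],[0,0,-0.103]],[0,[2,-2.97,0],[0,0,-0.103]],[0,[2,-2.97,0],[0,0,-0.103]],[0,[2,-2.97,0],[0,0,-0.103]],[0,[2,-2.97,0],[0,0,-0.103]],[0,[2,-2.97,0],[0,0,-0.103]],[0,[2,-2.97,0],[0,0,-0.103]],[0,[2,-2.97,0],[0,0,-0.103]],[0,[2,-2.97,0],[0,0,-0.103]],[0,[2,-2.97,0],[0,0,-0.103]],[0,[2,-2.97,0],[0,0,-0.103]]]'
python3 -m crank '[[0,[0,0,0],[0,0,0]],[0,[0,0,0],[0,0,0]]]'
cat > look.py <<'E'
from h import *
import sys
from scipy.spatial.transform import Rotation as R
np.set_printoptions(precision=4,suppress=True)
o=telemetry.get_obs(); print(o["clock"],o["position"],o["ft_force"],o["grip_width"]); print(R.from_quat(o["ee_rot"]).as_matrix().round(3).tolist())
for c in sys.argv[2].split(","):
    p=viewer.camera(c); save(p,sys.argv[1]+c)
    for t in sys.argv[3:]:
        for r in mark_of(t,p)[:1]: print(c,t,round(r["conf"],2),w(p,r["location"]),px(p,w(p,r["location"])))
        for r in spot_in(t,p)[:1]: print(c,' spot',t,round(r["conf"],2),w(p,r["location"]))
E
python3 look.py a wrist punch
```

```text
clock: 2.95
position: [0.5119, 0.2052, 0.2316]
ee_rot: [0.042, 0.706, -0.042, 0.706]
ft_force: [0.3, 0.6, -0.4]
grip_width: 1.002
clock: 3.12
position: [0.5122, 0.2046, 0.2315]
ee_rot: [0.042, 0.706, -0.042, 0.706]
ft_force: [-0.7, 1.2, -0.2]
grip_width: 0.998
3.1167 [0.5122 0.2046 0.2315] [-0.7436  1.155  -0.16  ] 0.9979008928855692
[[0.001, 0.118, 0.993], [-0.0, 0.993, -0.118], [-1.0, -0.0, 0.001]]
wrist punch 0.74 [0.5111 0.2085 0.0108] [278.5817 173.4569]
wrist  spot punch 0.88 [0.5126 0.2122 0.1366]
```

View pics/awrist.png

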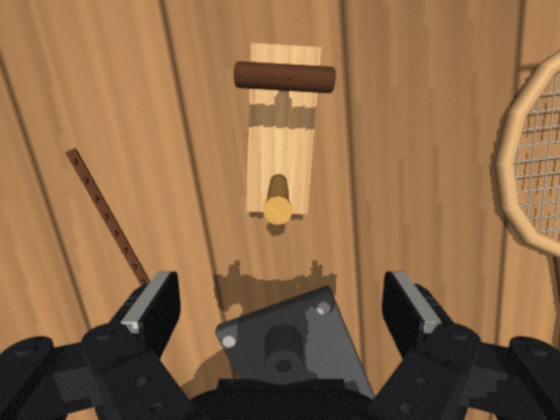

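The wrist view shows the punch head top at (278,210), the reamer crossbar beyond it, and the cup mouth partly visible at (284,366).

```bash
python3 - <<'E'
from h import *
np.set_printoptions(precision=4,suppress=True)
p=viewer.camera("wrist"); f=cv2.cvtColor(p["frame"],cv2.COLOR_RGB2HSV)
m=((f[...,0]>18)&(f[...,0]<28)&(f[...,1]>140)&(f[...,2]>150)).astype(np.uint8); m[:, :255]=0;m[:,305:]=0;m[:185]=0;m[235:]=0
n,l,s,c=cv2.connectedComponentsWithStats(m); i=1+s[1:,4].argmax(); print(s[i],c[i]); print(atz(p,*c[i],.14),atz(p,278,210.5,.14))
print("cup",atz(p,284,366,.06))
E
```

```text
[279 215   1   2   2] [279.  215.5]
[0.5098 0.2073 0.14  ] [0.5095 0.2111 0.14  ]
cup [0.4923 0.0082 0.06  ]
```

```bash
python3 -m crank '[[0,[-0.15,0.4,-2.5],[0,0,0]],[0,[0,0,-2.5],[0,0,0]],[0,[0,0,-2.5],[0,0,0]],[0.3,[0,0,-2.5],[0,0,0]],[0.4,[0,0,-2],[0,0,0]],[0.4,[0,0,-1.5],[0,0,0]],[0.4,[0,0,-1],[0,0,0]],[0.4,[0,0,0],[0,0,0]],[0.4,[0,0,0],[0,0,0]]]' 30
python3 look.py b wrist punch
```

```text
clock: 4.07
position: [0.5094, 0.2113, 0.0865]
ee_rot: [0.04, 0.706, -0.04, 0.706]
ft_force: [0.2, -0.6, 0.6]
grip_width: 0.604
4.0667 [0.5094 0.2113 0.0865] [ 0.232  -0.5532  0.6106] 0.6040871810453687
[[-0.0, 0.113, 0.994], [-0.0, 0.994, -0.113], [-1.0, -0.0, -0.0]]
wrist punch 0.95 [0.5133 0.2091 0.0061] [285.902  221.7158]
wrist  spot punch 0.68 [0.5132 0.2173 0.1273]
```

View pics/bwrist.png

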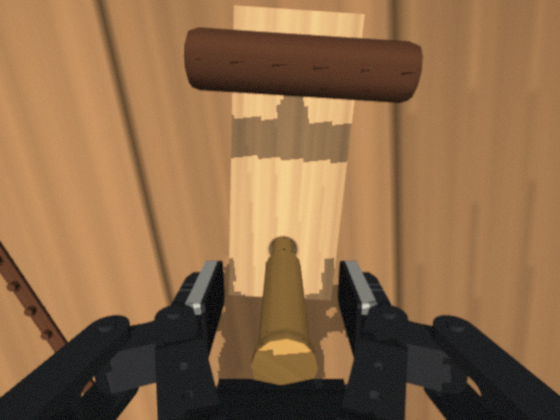

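Punch between the jaws; head top centred near (285,360), pads symmetric about x≈282.

```bash
python3 - <<'E'
from h import *
np.set_printoptions(precision=4,suppress=True)
p=viewer.camera("wrist"); o=telemetry.get_obs(); T=o["position"]
print(T,atz(p,285,361,.14),px(p,[T[0],T[1],.14]),px(p,[T[0],T[1],.105]),px(p,[T[0],T[1],.03]))
print([atz(p,283.5,245,z) for z in (.05,.055)])
E
```

```text
[0.5103 0.2112 0.0875] [0.5119 0.2091 0.14  ] [279.1044 355.9105] [279.3285 296.1712] [279.5714 231.3426]
[array([0.5124, 0.2103, 0.05  ]), array([0.5126, 0.2124, 0.055 ])]
```

```bash
python3 -m crank '[[0.5,[0.15,-0.15,0],[0,0,0]],[1,[0,0,0],[0,0,0]],[1,[0,0,0],[0,0,0]],[1,[0,0,0],[0,0,0]],[1,[0,0,0],[0,0,0]],[1,[0,0,0],[0,0,0]],[1,[0,0,0],[0,0,0]],[1,[0,0,0],[0,0,0]]]' 60
python3 -m crank '[[1,[0,0,1],[0,0,0]],[1,[0,0,1],[0,0,0]],[1,[0,0,1.5],[0,0,0]],[1,[0,0,2],[0,0,0]],[1,[0,0,2],[0,0,0]],[1,[0,0,1],[0,0,0]],[1,[0,0,0],[0,0,0]],[1,[0,0,0],[0,0,0]]]'
python3 look.py c wrist,scene,top punch socket_floor
```

```text
clock: 4.93
position: [0.5112, 0.2094, 0.0867]
ee_rot: [0.04, 0.706, -0.04, 0.706]
ft_force: [-1.6, -0.8, 5.7]
grip_width: 0.194
clock: 5.6
position: [0.5113, 0.2093, 0.1715]
ee_rot: [0.04, 0.706, -0.04, 0.706]
ft_force: [0.4, -0.2, -2.4]
grip_width: 0.196
5.6 [0.5113 0.2093 0.1715] [ 0.3775 -0.2323 -2.4311] 0.1956752579059446
[[0.001, 0.114, 0.994], [0.001, 0.994, -0.114], [-1.0, 0.001, 0.001]]
wrist punch 0.58 [0.5115 0.2089 0.0934] [280.1542 220.9589]
wrist  spot punch 0.89 [0.5145 0.2163 0.2135]
scene punch 0.64 [0.5142 0.2054 0.0941] [362.4274 223.4558]
scene  spot punch 0.66 [0.5178 0.2039 0.1361]
scene socket_floor 0.62 [0.4963 0.0046 0.0221] [260.0975 234.0255]
scene  spot socket_floor 0.76 [ 0.5455 -0.0694  0.0143]
top punch 0.4 [0.5105 0.2104 0.0972] [209.3783 210.1214]
top  spot punch 0.46 [0.5103 0.2066 0.1396]
top socket_floor 0.96 [0.4904 0.0051 0.026 ] [304.544  224.9627]
top  spot socket_floor 0.59 [ 0.5093 -0.0737  0.0205]
```

View pics/cwrist.png

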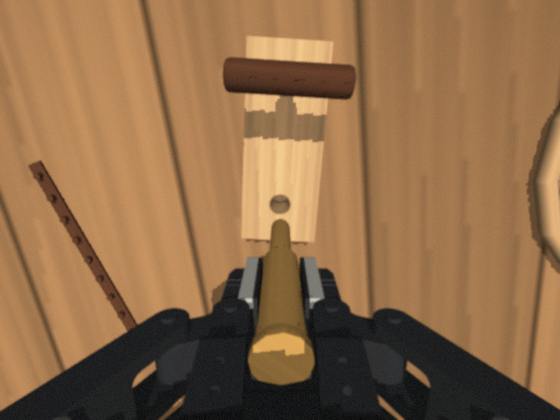

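Punch gripped and clear; tip at (280,225) with the empty hole at (280,204). Next I move just past the cup so that the bore shows.

```bash
python3 -m crank '[[1,[-0.24,-2,0],[0,0,0]],[1,[-0.24,-3,0],[0,0,0]],[1,[-0.24,-3.5,0],[0,0,0]],[1,[-0.24,-3.5,0],[0,0,0]],[1,[-0.24,-3.5,0],[0,0,0]],[1,[-0.24,-3.5,0],[0,0,0]],[1,[-0.24,-3,0],[0,0,0]],[1,[-0.24,-1.5,0],[0,0,0]],[1,[0,0,0],[0,0,0]],[1,[0,0,0],[0,0,0]],[1,[0,0,0],[0,0,0]]]'
python3 look.py d wrist socket_floor punch
```

```text
clock: 7.27
position: [0.4921, -0.0248, 0.1714]
ee_rot: [0.04, 0.706, -0.04, 0.706]
ft_force: [0.6, 0.4, -0.7]
grip_width: 0.194
7.2667 [ 0.4921 -0.0248  0.1714] [ 0.5895  0.4301 -0.7114] 0.19379043630497614
[[0.0, 0.113, 0.994], [0.0, 0.994, -0.113], [-1.0, 0.0, 0.0]]
wrist socket_floor 0.96 [0.4923 0.0073 0.0242] [275.8362 157.3271]
wrist  spot socket_floor 0.93 [ 0.5224 -0.0258  0.0204]
wrist punch 0.57 [ 0.4945 -0.023   0.095 ] [283.0058 218.2113]
wrist  spot punch 0.63 [ 0.4939 -0.0173  0.2135]
```

```bash
python3 - <<'E'
import cv2
a=cv2.imread("pics/dwrist.png")[120:330,160:400]; cv2.imwrite("pics/d2.png",cv2.resize(a,None,fx=2.5,fy=2.5,interpolation=2))
E
```

```text
(no output)
```

View pics/d2.png

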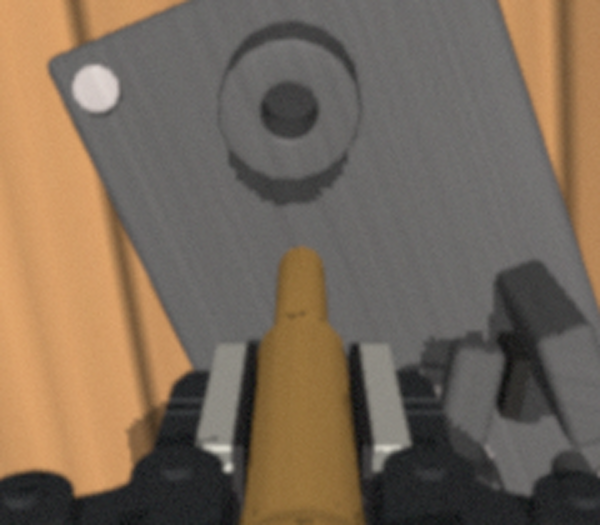

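Cup ring centre is at wrist pixel (275.8,163.8), about 57 px across. The punch tip end is near (280.5,221).

```bash
python3 - <<'E'
from h import *
np.set_printoptions(precision=4,suppress=True)
p=viewer.camera("wrist"); T=telemetry.get_obs()["position"]; print(p["intrinsics"])
for z in (.056,.06,.064,.068):
    a=atz(p,275.8,163.8,z); d=[np.linalg.norm(atz(p,275.8+s*28.6,163.8,z)-a) for s in (1,-1)]; print(z,a,sum(d))
for z in (.095,.103,.15): print(z,px(p,[T[0],T[1],z]), px(p,[T[0]-.006,T[1],z]),px(p,[T[0]+.006,T[1],z]),px(p,[T[0],T[1]+.0035,z]))
E
```

```text
[[346.8091   0.     280.7499]
 [  0.     346.8091 209.9396]
 [  0.       0.       1.    ]]
0.056 [0.4926 0.007  0.056 ] 0.04269932978921961
0.06 [0.4927 0.0077 0.06  ] 0.04203618197470724
0.064 [0.4929 0.0084 0.064 ] 0.04137303416019493
0.068 [0.493 0.009 0.068] 0.040709886345682615
0.095 [279.8091 221.3947] [270.87   222.3535] [288.7635 220.4343] [279.211  216.4363]
0.103 [279.7805 225.4486] [270.5358 226.4366] [289.0415 224.4589] [279.1617 220.3384]
0.15 [279.5629 256.2782] [267.9949 257.4808] [291.1565 255.0734] [278.7862 250.0525]
```

```bash
python3 -m crank '[[1,[0,0.6,0],[0,0,0]],[1,[0,1.2,0],[0,0,0]],[1,[0,1.1,0],[0,0,0]],[1,[0,0.5,-0.5],[0,0,0]],[1,[0,0,-1],[0,0,0]],[1,[0,0,-0.8],[0,0,0]],[1,[0,0,0],[0,0,0]],[1,[0,0,0],[0,0,0]]]'
python3 look.py e wrist,scene,top socket_floor punch
python3 - <<'E'
import cv2,numpy as np
a=cv2.imread("pics/ewrist.png")[150:330,180:380]; b=cv2.imread("pics/escene.png")[170:260,210:310]; 
a=cv2.resize(a,(400,360),interpolation=2); b=cv2.resize(b,(400,360),interpolation=2); cv2.imwrite("pics/e2.png",np.hstack([a,b]))
E
```

```text
clock: 8.23
position: [0.4914, 0.0075, 0.1475]
ee_rot: [0.04, 0.706, -0.041, 0.705]
ft_force: [0.2, 0.0, -0.9]
grip_width: 0.194
8.2333 [0.4914 0.0075 0.1475] [ 0.209   0.0146 -0.9129] 0.19405250856508918
[[-0.002, 0.115, 0.993], [-0.001, 0.993, -0.115], [-1.0, -0.001, -0.002]]
wrist socket_floor 0.64 [0.4907 0.0066 0.0262] [279.4855 203.6179]
wrist  spot socket_floor 0.59 [ 0.5193 -0.0022  0.0201]
wrist punch 0.65 [0.4925 0.0084 0.0672] [281.489  217.7746]
wrist  spot punch 0.87 [0.4942 0.0113 0.192 ]
scene socket_floor 0.58 [0.4958 0.0113 0.0187] [263.3993 235.5897]
scene  spot socket_floor 0.83 [ 0.5416 -0.0711  0.017 ]
scene punch 0.73 [0.4924 0.0036 0.072 ] [259.3391 213.1831]
scene  spot punch 0.69 [0.4974 0.0065 0.1121]
top  spot socket_floor 0.79 [ 0.5022 -0.2108  0.0779]
```

View pics/e2.png

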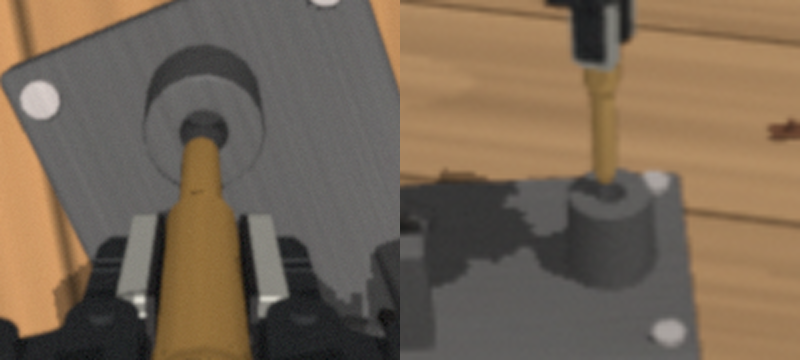

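Wrist view: cup ring centre at (282.5,216.5), punch tip's far edge at (280.5,219). Scene view: tip about 1.5 px (3 mm) toward −y of the bore. So the punch is short in y.

```bash
python3 - <<'E'
from h import *
np.set_printoptions(precision=4,suppress=True)
p=viewer.camera("wrist"); T=telemetry.get_obs()["position"]; print(T)
for z in (.06,.064): print("cup",atz(p,282.5,216.5,z))
for z in (.068,.071,.074): print("tip far edge (minus 3.5mm y)",atz(p,280.5,219,z)-[0,.0035,0])
E
```

```text
[0.492  0.0082 0.1484]
cup [0.4937 0.0073 0.06  ]
cup [0.4939 0.0087 0.064 ]
tip far edge (minus 3.5mm y) [0.4924 0.0049 0.068 ]
tip far edge (minus 3.5mm y) [0.4926 0.0059 0.071 ]
tip far edge (minus 3.5mm y) [0.4927 0.0069 0.074 ]
```

```bash
python3 -m crank '[[1,[0.12,0.22,0],[0,0,0]],[1,[0,0,-0.4],[0,0,0]],[1,[0,0,-0.4],[0,0,0]],[1,[0,0,-0.3],[0,0,0]],[1,[0,0,-0.3],[0,0,0]],[1,[0,0,-0.2],[0,0,0]],[1,[0,0,0],[0,0,0]],[1,[0,0,0],[0,0,0]]]'
python3 look.py f wrist,scene,top punch
python3 - <<'E'
import cv2,numpy as np
a=cv2.imread("pics/fwrist.png")[150:330,180:380]; b=cv2.imread("pics/fscene.png")[170:260,210:310]; 
a=cv2.resize(a,(400,360),interpolation=2); b=cv2.resize(b,(400,360),interpolation=2); cv2.imwrite("pics/f2.png",np.hstack([a,b]))
E
```

```text
clock: 9.7
position: [0.4931, 0.0104, 0.1322]
ee_rot: [0.04, 0.706, -0.04, 0.706]
ft_force: [0.5, -0.9, -0.2]
grip_width: 0.199
9.7 [0.4931 0.0104 0.1322] [ 0.5301 -0.9322 -0.1696] 0.19889565250475003
[[-0.0, 0.114, 0.994], [-0.0, 0.994, -0.114], [-1.0, -0.0, -0.0]]
wrist punch 0.79 [0.4974 0.0127 0.0552] [285.8567 216.8487]
wrist  spot punch 0.91 [0.4922 0.0159 0.1764]
scene punch 0.72 [0.4929 0.0098 0.055 ] [262.5375 220.4865]
scene  spot punch 0.74 [0.4997 0.0085 0.0971]
```

View pics/f2.png

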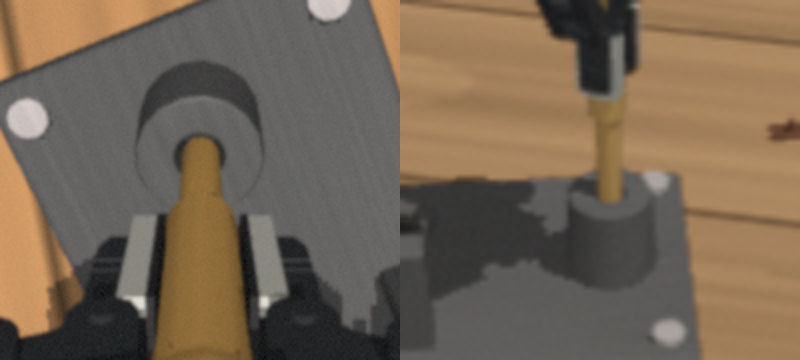

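The tip is in the bore, centred, with no contact force. I'm lowering it now.

```bash
python3 -m crank '[[1,[0,0,-0.3],[0,0,0]],[1,[0,0,-0.4],[0,0,0]],[1,[0,0,-0.4],[0,0,0]],[1,[0,0,-0.3],[0,0,0]],[1,[0,0,-0.1],[0,0,0]],[1,[0,0,0],[0,0,0]]]'
python3 -m crank '[[1,[0,0,-0.3],[0,0,0]],[1,[0,0,-0.3],[0,0,0]],[1,[0,0,-0.2],[0,0,0]],[1,[0,0,0],[0,0,0]],[1,[0,0,0],[0,0,0]]]'
```

```text
clock: 10.65
position: [0.4929, 0.0104, 0.1169]
ee_rot: [0.04, 0.706, -0.04, 0.706]
ft_force: [-0.4, -0.3, -1.2]
grip_width: 0.196
clock: 11.07
position: [0.4931, 0.0104, 0.1092]
ee_rot: [0.04, 0.706, -0.04, 0.706]
ft_force: [0.4, 0.4, -1.5]
grip_width: 0.191
```

```bash
python3 -m crank '[[1,[0,0,-0.2],[0,0,0]],[1,[0,0,-0.2],[0,0,0]],[1,[0,0,0],[0,0,0]],[1,[0,0,0],[0,0,0]]]'
for i in 1 2 3; do python3 -m crank '[[1,[0,0,-0.1],[0,0,0]],[1,[0,0,-0.05],[0,0,0]],[1,[0,0,0],[0,0,0]]]' | egrep 'pos|force'; done
```

```text
clock: 11.4
position: [0.4931, 0.0104, 0.1052]
ee_rot: [0.04, 0.706, -0.04, 0.706]
ft_force: [-0.1, -0.6, -1.4]
grip_width: 0.196
position: [0.4931, 0.0104, 0.1037]
ft_force: [-0.2, -0.2, -1.3]
position: [0.4931, 0.0104, 0.1022]
ft_force: [-0.3, -0.1, -1.4]
position: [0.4936, 0.0105, 0.1016]
ft_force: [-2.6, -1.0, 8.0]
```

```bash
python3 -m crank '[[1,[0,0,-0.05],[0,0,0]],[1,[0,0,0],[0,0,0]]]' | egrep 'pos|force'
python3 -m crank '[[0.6,[0,0,0.05],[0,0,0]],[0.5,[0,0,0],[0,0,0]],[0.3,[0,0,0],[0,0,0]],[0.3,[0,0,0],[0,0,0]],[0.3,[0,0,0],[0,0,0]],[0.3,[0,0,1],[0,0,0]],[0.3,[0,0,2],[0,0,0]],[0.3,[0,0,3],[0,0,0]],[0.3,[0,0,3],[0,0,0]],[0.3,[0,0,2],[0,0,0]],[0.3,[0,0,0],[0,0,0]],[0.3,[0,0,0],[0,0,0]]]'
python3 look.py g wrist,scene,top punch crank_handle pivot
python3 - <<'E'
import cv2,numpy as np
a=cv2.imread("pics/gwrist.png"); b=cv2.imread("pics/gscene.png")[150:270,110:310]; 
a=cv2.resize(a,(400,300)); b=cv2.resize(b,(400,240),interpolation=2); cv2.imwrite("pics/g2.png",np.hstack([a,cv2.copyMakeBorder(b,0,60,0,0,0)]))
E
```

```text
position: [0.4938, 0.0105, 0.1015]
ft_force: [-4.0, -0.9, 12.8]
clock: 13.32
position: [0.4938, 0.0105, 0.2123]
ee_rot: [0.041, 0.705, -0.04, 0.707]
ft_force: [0.2, -0.4, -0.9]
grip_width: 0.698
13.3167 [0.4938 0.0105 0.2123] [ 0.2256 -0.4128 -0.8539] 0.6979401893317444
[[0.003, 0.114, 0.993], [0.001, 0.993, -0.114], [-1.0, 0.001, 0.003]]
wrist punch 0.69 [0.4948 0.011  0.0228] [280.5454 183.0491]
wrist  spot punch 0.71 [0.4883 0.0146 0.1541]
wrist  spot crank_handle 0.74 [ 0.5121 -0.0392  0.0227]
wrist pivot 0.68 [ 0.5314 -0.1151  0.0722] [334.444  319.9756]
wrist  spot pivot 0.93 [ 0.5142 -0.0384  0.0206]
scene  spot punch 0.85 [0.4939 0.0065 0.1188]
scene crank_handle 0.82 [ 0.5046 -0.22    0.0701] [150.2059 204.6306]
scene  spot crank_handle 0.71 [ 0.5137 -0.2167  0.1096]
scene pivot 0.8 [ 0.5263 -0.1241  0.0663] [192.0424 218.1732]
scene  spot pivot 0.61 [ 0.538  -0.0728  0.0182]
top punch 0.53 [ 0.5197  0.2534 -0.0006] [198.9677 210.7111]
top crank_handle 0.58 [ 0.5033 -0.2163  0.0801] [408.4015 219.5849]
top  spot crank_handle 0.66 [ 0.5033 -0.2111  0.1428]
top  spot pivot 0.71 [ 0.5041 -0.2105  0.137 ]
```

View pics/g2.png

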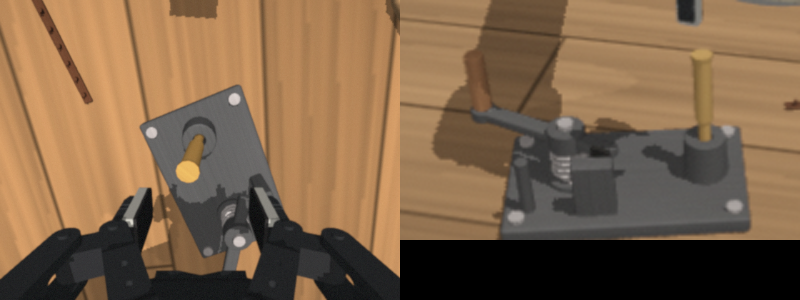

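Punch is standing in the cup; wrist head at about (262,238) in full-size pixels, scene upright in the cup, crank at rest. Next I overshoot the handle so the wrist camera looks straight at it, and turn the jaws along the swing tangent.

```bash
python3 -m crank '[[0.3,[0.2,-1.5,0],[0,0,0.04]],[0.3,[0.2,-3,0],[0,0,0.05]],[0.3,[0.2,-3.5,0],[0,0,0.05]],[0.3,[0.1,-3.5,0],[0,0,0.05]],[0.3,[0,-3.5,0],[0,0,0.05]],[0.3,[0,-3.5,0],[0,0,0.05]],[0.3,[0,-3.5,0],[0,0,0.05]],[0.3,[0,-3,0],[0,0,0.05]],[0.3,[0,-2,0],[0,0,0.05]],[0.3,[0,0,0],[0,0,0]],[0.3,[0,0,0],[0,0,0]]]'
python3 look.py i wrist punch crank_handle pivot
```

```text
clock: 15.28
position: [0.4998, -0.2607, 0.2107]
ee_rot: [-0.114, 0.698, 0.114, 0.698]
ft_force: [-0.2, 0.8, 0.3]
grip_width: 0.7
15.2833 [ 0.4998 -0.2607  0.2107] [-0.2129  0.768   0.2874] 0.6996172059508048
[[-0.0, -0.318, 0.948], [-0.0, 0.948, 0.318], [-1.0, -0.0, -0.0]]
wrist  spot punch 0.56 [ 0.5213 -0.1329  0.0219]
wrist crank_handle 0.8 [ 0.5032 -0.2167  0.0761] [301.836  148.3226]
wrist  spot crank_handle 0.9 [ 0.5013 -0.2151  0.1382]
wrist pivot 0.9 [ 0.5302 -0.1178  0.0711] [381.3734  30.128 ]
wrist  spot pivot 0.94 [ 0.5199 -0.1337  0.0208]
```

View pics/iwrist.png

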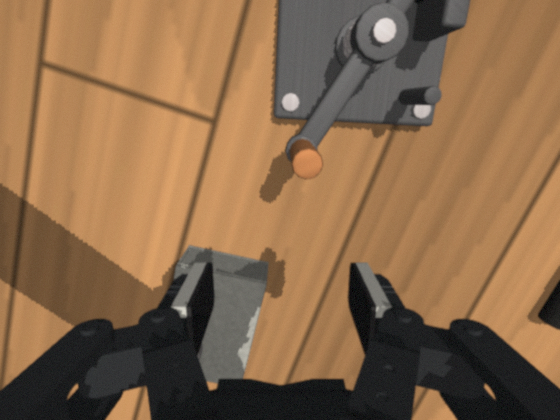

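Handle top at (307,163), hub nut at (385,30), stop lug at (430,95).

```bash
python3 - <<'E'
from h import *
np.set_printoptions(precision=4,suppress=True)
p=viewer.camera("wrist"); h=atz(p,307,163,.14)[:2]; c=atz(p,385,30,.09)[:2]; d=h-c
print(h,c,np.linalg.norm(d))
h0=(h+[.5032,-.2167])/2; c0=(c+[.528,-.121])/2; d=h0-c0; d*=.1/np.linalg.norm(d); print(h0,c0); prev=0
for a in np.linspace(0,1.1,12):
    R=np.array([[np.cos(a),-np.sin(a)],[np.sin(a),np.cos(a)]]); q=R@d; print(round(a,2),c0+q,(q-prev)*100); prev=q
E
```

```text
[ 0.5037 -0.2158] [ 0.5292 -0.1194] 0.09969381770119028
[ 0.5034 -0.2163] [ 0.5286 -0.1202]
0.0 [ 0.5033 -0.217 ] [-2.5355 -9.6732]
0.1 [ 0.513 -0.219] [ 0.9784 -0.2048]
0.2 [ 0.523  -0.2201] [ 0.9939 -0.1061]
0.3 [ 0.533  -0.2201] [ 0.9996 -0.0064]
0.4 [ 0.5429 -0.2192] [0.9952 0.0935]
0.5 [ 0.5527 -0.2173] [0.9809 0.1924]
0.6 [ 0.5623 -0.2144] [0.9568 0.2893]
0.7 [ 0.5715 -0.2105] [0.9231 0.3834]
0.8 [ 0.5803 -0.2058] [0.8802 0.4736]
0.9 [ 0.5886 -0.2002] [0.8286 0.5592]
1.0 [ 0.5963 -0.1938] [0.7686 0.6391]
1.1 [ 0.6033 -0.1867] [0.701  0.7126]
```

```bash
python3 -m crank '[[0.3,[0.1,1.2,0],[0,0,0]],[0.3,[0.1,1.8,0],[0,0,0]],[0.3,[0.1,1.4,-0.5],[0,0,0]],[0.3,[0.07,0,-1.5],[0,0,0]],[0.3,[0,0,-2],[0,0,0]],[0.3,[0,0,-2],[0,0,0]],[0.3,[0,0,-2],[0,0,0]],[0.3,[0,0,-2],[0,0,0]],[0.3,[0,0,-1.2],[0,0,0]],[0.3,[0,0,0],[0,0,0]],[0.3,[0,0,0],[0,0,0]]]'
python3 look.py j wrist,scene crank_handle pivot
```

```text
clock: 16.6
position: [0.5039, -0.2155, 0.099]
ee_rot: [-0.115, 0.698, 0.115, 0.698]
ft_force: [0.0, 0.5, 0.3]
grip_width: 0.699
16.6 [ 0.5039 -0.2155  0.099 ] [0.0014 0.5454 0.2613] 0.6994450061915226
[[-0.001, -0.32, 0.947], [-0.0, 0.947, 0.32], [-1.0, 0.0, -0.001]]
wrist crank_handle 0.98 [ 0.5036 -0.2173  0.0722] [278.3021 253.999 ]
wrist  spot crank_handle 0.6 [ 0.5014 -0.2099  0.1329]
wrist pivot 0.93 [ 0.5292 -0.116   0.0701] [400.709   77.6381]
wrist  spot pivot 0.71 [ 0.5202 -0.1218  0.0288]
scene crank_handle 0.38 [ 0.5085 -0.2189  0.0734] [149.7054 204.4698]
scene pivot 0.6 [ 0.5253 -0.1221  0.0663] [193.2037 218.0199]
scene  spot pivot 0.97 [ 0.5398 -0.0678  0.0165]
```

View pics/jwrist.png

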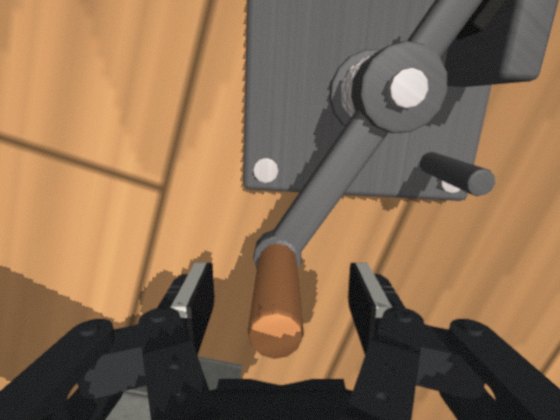

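Handle centred between the pads (top at (276,335)). Closing, then swinging.

```bash
python3 -m crank '[[0.6,[0,-0.05,0],[0,0,0]],[1,[0,0,0],[0,0,0]],[1,[0,0,0],[0,0,0]],[1,[0,0,0],[0,0,0]],[1,[0,0,0],[0,0,0]],[1,[0,0,0],[0,0,0]],[1,[0,0,0],[0,0,0]]]' 70
python3 -m crank '[[1,[0.49,-0.1,0],[0,0,0]],[1,[0.49,-0.1,0],[0,0,0]],[1,[0.5,-0.05,0],[0,0,0]],[1,[0.5,-0.05,0],[0,0,0]],[1,[0.5,0,0],[0,0,0]],[1,[0.5,0,0],[0,0,0]],[1,[0.5,0.05,0],[0,0,0]],[1,[0.5,0.05,0],[0,0,0]],[1,[0.49,0.1,0],[0,0,0]],[1,[0.49,0.1,0],[0,0,0]],[1,[0,0,0],[0,0,0]],[1,[0,0,0],[0,0,0]]]'
```

```text
clock: 17.68
position: [0.5037, -0.2163, 0.099]
ee_rot: [-0.115, 0.698, 0.115, 0.698]
ft_force: [-2.8, -0.8, 4.8]
grip_width: 0.217
clock: 18.68
position: [0.5538, -0.2156, 0.0989]
ee_rot: [-0.115, 0.698, 0.115, 0.698]
ft_force: [-4.6, 2.6, 8.2]
grip_width: 0.219
```

```bash
python3 -m crank '[[1,[0.48,0.14,0],[0,0,0]],[1,[0.48,0.14,0],[0,0,0]],[1,[0.46,0.19,0],[0,0,0]],[1,[0.46,0.19,0],[0,0,0]],[1,[0.44,0.24,0],[0,0,0]],[1,[0.44,0.24,0],[0,0,0]],[1,[0.41,0.28,0],[0,0,0]],[1,[0.41,0.28,0],[0,0,0]],[1,[0,0,0],[0,0,0]],[1,[0,0,0],[0,0,0]]]'
python3 -m crank '[[1,[0.39,0.32,0],[0,0,0]],[1,[0.38,0.32,0],[0,0,0]],[1,[0,0,0],[0,0,0]],[1,[0,0,0],[0,0,0]]]'
```

```text
clock: 19.52
position: [0.5886, -0.1983, 0.0989]
ee_rot: [-0.114, 0.698, 0.116, 0.697]
ft_force: [-10.7, 3.2, 11.5]
grip_width: 0.213
clock: 19.85
position: [0.596, -0.192, 0.0989]
ee_rot: [-0.114, 0.699, 0.116, 0.697]
ft_force: [-11.7, 2.1, 13.2]
grip_width: 0.216
```

```bash
python3 -m crank '[[1,[0.16,0.22,0.04],[0,0,0]],[1,[0.15,0.22,0],[0,0,0]],[1,[0.15,0.2,0],[0,0,0]],[1,[0,0,0],[0,0,0]],[1,[0,0,0],[0,0,0]]]'
python3 look.py k scene,wrist crank_handle pivot
```

```text
clock: 20.27
position: [0.6006, -0.1871, 0.099]
ee_rot: [-0.115, 0.699, 0.114, 0.697]
ft_force: [-8.0, -1.7, 5.9]
grip_width: 0.218
20.2667 [ 0.6006 -0.1871  0.099 ] [-7.9614 -1.695   5.8913] 0.21768393768961053
[[-0.002, -0.32, 0.948], [-0.001, 0.948, 0.32], [-1.0, 0.0, -0.002]]
scene crank_handle 0.57 [0.4937 0.0085 0.0184] [262.3086 234.8588]
scene  spot crank_handle 0.54 [ 0.6096 -0.1889  0.0827]
scene pivot 0.82 [ 0.5241 -0.1209  0.0669] [193.9407 217.4593]
scene  spot pivot 0.81 [ 0.5468 -0.0708  0.018 ]
wrist crank_handle 0.89 [ 0.6015 -0.1896  0.0749] [280.1779 257.798 ]
wrist  spot crank_handle 0.75 [ 0.6017 -0.1828  0.1333]
wrist pivot 0.73 [ 0.5316 -0.1151  0.0695] [187.7333  68.0241]
wrist  spot pivot 0.9 [ 0.5455 -0.1244  0.0207]
```

```bash
for i in 1 2; do python3 -m crank '[[1,[0.1,0.13,0],[0,0,0]],[1,[0.1,0.13,0],[0,0,0]],[1,[0,0,0],[0,0,0]],[1,[0,0,0],[0,0,0]]]' | egrep 'pos|force'; done
```

```text
position: [0.6023, -0.1852, 0.099]
ft_force: [-8.2, -3.8, 6.2]
position: [0.6027, -0.1848, 0.099]
ft_force: [-14.2, -8.8, 10.0]
```

The arm moved only 0.6 mm for a 3.3 mm command, and the force jumped to about 16 N. That looks like the stop, so I'll settle and check.

```bash
python3 -m crank '[[1,[0.03,0.03,0],[0,0,0]],[1,[0,0,0],[0,0,0]],[1,[0,0,0],[0,0,0]],[1,[0,0,0],[0,0,0]],[1,[0,0,0],[0,0,0]],[1,[0,0,0],[0,0,0]]]'
python3 look.py l wrist,scene,top punch reamer
python3 - <<'E'
import cv2,numpy as np
a=cv2.imread("pics/lwrist.png"); b=cv2.imread("pics/lscene.png")[120:330,110:450]
a=cv2.resize(a,(400,300)); b=cv2.resize(b,(400,247),interpolation=2); cv2.imwrite("pics/l2.png",np.hstack([a,cv2.copyMakeBorder(b,0,53,0,0,0)]))
E
```

```text
clock: 21.93
position: [0.6028, -0.1848, 0.0989]
ee_rot: [-0.114, 0.7, 0.113, 0.696]
ft_force: [-15.2, -8.9, 9.7]
grip_width: 0.221
21.9333 [ 0.6028 -0.1848  0.0989] [-15.1963  -8.8571   9.7431] 0.22083266177371647
[[-0.005, -0.316, 0.949], [-0.003, 0.949, 0.316], [-1.0, -0.001, -0.006]]
scene  spot punch 0.55 [0.4964 0.0053 0.1186]
scene  spot reamer 0.55 [0.5323 0.2914 0.1169]
top punch 0.63 [0.5187 0.2519 0.0015] [199.3637 211.0404]
top  spot punch 0.4 [0.4856 0.0112 0.156 ]
top reamer 0.72 [0.5214 0.2941 0.011 ] [180.7449 208.9599]
top  spot reamer 0.67 [0.5195 0.2924 0.1206]
```

View pics/l2.png

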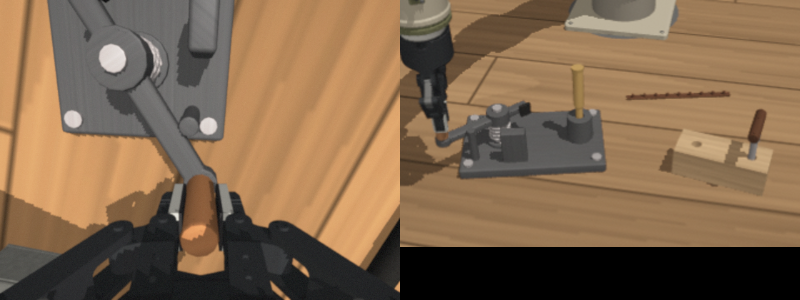

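The wrist view shows the arm resting against the lug (small post at about (188,128) in the half-size picture) with the handle held. The scene view shows the punch upright in the cup and the reamer in the block. Handing in.

```bash
python3 -c "from workcell import manip; print(manip.hand_in())"
```

```text
the job is handed in; nothing more can be done
None
```

The job is handed in at 22 s on the robot's clock. The punch is in the socket cup and released, and the gripper is still holding the crank against its stop.

- **Punch:** I lowered it in small steps until the upward force rose to about 8 N, then 12.8 N, with the tip at about z = 0.025 m. I then let go, and the last scene picture shows it upright in the cup. In the final top picture the network's best guess for the punch origin was the tool block (confidence 0.63). I took that as a false report, since the pictures and its other readings put the punch in the cup.
- **Crank:** I gripped the handle with 70 N and swung it forward until a 3.3 mm command moved it only 0.6 mm. The force along the swing rose from about 7 N (the spring) to about 16 N, and the wrist picture shows the arm against the lug. The final handle position of (0.603, -0.185) m is within 2 mm of where I computed the stop to be.
- **Reamer:** it still stands in the block in the last pictures.

During the swing the force reading rose to about 18 N because my path was slightly outside the handle's arc. I shifted the path inward and it eased. About 10 N of vertical force remained on the handle at the end, below the limits.

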